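Fit the red spindle to the brass valve body

TASK

Take the red-knobbed spindle out of the blue rack and lower it, held all the way down, into the open bore of the brass valve body (not the silver one) until its flange lies flat on the brass rim, then let go and leave it there. Leave the black-knobbed spindle and the green bottle where they stand.

Things in the scene. Friction and masses are not known exactly. Their poses are not given: they have to be found in the camera images.
- red_spindle: Red-knobbed valve spindle, up to 0.35 kg, upright in a hole of a fixed blue rack (top 80 mm high), flange resting on it. Origin: centre of the flange's underside, z up. Above it: steel flange 54 mm diameter, 8 mm thick, then the knob, a cylinder 30 mm diameter from 9 to 53 mm, to grip from above. Below: steel rod 14 mm diameter, 60 mm long, its last 14 mm tapering to 8 mm.
- black_spindle: The same spindle with a black knob, in the rack's other hole, 120 mm from the red one; either may be the left one. Same size, origin and axes. A bystander. The rack is 84 x 200 mm, its holes 22 mm wide.
- brass_mouth (a point): Centre of the bore's mouth in the flat top of the fixed brass valve body, 100 mm high, z up. Bore 30 mm diameter, 76 mm deep, straight down; rim 68 mm outside. Side ports reach 60 mm out, 56 mm high; grey base 110 x 90 x 18 mm. A fixed silver valve body of the same shape and height stands 130 to 310 mm away, left or right of it.
- bottle: Green bottle with a red cap, 56 mm diameter, 150 mm tall, loose, upright on the bench beyond rack and valves. Origin: centre of its underside, z up. A bystander.
Things that resemble listed ones, but are neither listed nor needed, are in the scene too. What is shaped like the red_spindle but purple is not meant.

How it is judged:
By the outcome, as a careful person would: the job done as asked, in the order asked, and still so for the second after the job is handed in, with the robot touching nothing.
It also fails if it takes over 38 s, if anything falls off the work surface, if the arm or the gripper's body presses on something with over 40 N, if the wrist force passes 120 N, or if a joint passes its speed limit or range.

ROBOT

A 6-joint arm with a two-finger parallel gripper is mounted at the origin on the work surface. World frame = base frame: x ahead of the robot, y to its left, z up, the work surface at z = 0. Lengths are in mm, angles in rad, forces in N, time in s.
With the tool pointing down it reaches from about 275 to 750 mm from the base axis. Payload 10.2 kg.
Tool frame: the origin (TCP) lies midway between the tips of the shut fingers; the grasp point (between the pads) lies 19 mm behind it; z points along the fingers, y is the line along which they close (so a half turn about z gives the same grasp; the last joint's range is limited). The gripper opens to 85 mm and grips with 20 to 120 N. Pads are 22 mm wide; open, the fingers measure 114 mm over their backs; the gripper's body (76 mm by 85 mm) begins 54 mm behind the grasp point. The pads swing forward as they close: fully open they stand 13 mm farther back than shut.
Start: joints at [-1.519, 0.313, 1.498, -0, 1.331, -0.223], TCP at [142.448, -505.312, 231.294] pointing down, gripper open.
Joint ranges: [-2.94, 2.94], [-0.97, 2.17], [0.19, 2.56], [-1.23, 4.37], [0.02, 3.11], [-2.88, 2.88]. Speed limits (rad/s): [2.39, 2.39, 3.01, 3.14, 3.14, 3.14].

INTERFACE

Orientations are given as a unit quaternion [w, x, y, z].
In Python, from rig import ctrl gives the robot as it stands.
- The arm moves only by the tool send_rows, never from a script. Its argument "targets" is a list of rows, each a list of 7 numbers: the closure, from -1 (fully open) to 1 (shut), so that 0 is half open, then the shift along the tool's x, y, z in m, then the turn, a rotation vector about the tool's x, y, z in rad. In form: [[claw, dx, dy, dz, ax, ay, az], ...]. A call has exactly 10 rows; each row shifts and turns the commanded pose from where the row before left it, along the tool's axes as they then stand; what a row does not reach is not made up. A row lasts 1/8 s, in which the tool goes at most 62.5 mm and 10.7 degrees, less where a joint would pass 70% of its speed; a pose out of reach is approached as far as the arm can. A call with a gripper value outside its range is refused whole. The fingers move at their own pace and stop on an object; "squeeze" is the grip in N (left out, the last holds). Time passes only in rows, so rows that do not move let the fingers close, or fill a call up. It gives the time, the measured TCP pose, the force, the opening and the grip force at its end, in the units of the state.
- ctrl.sense(): the state, without advancing time (a new reading comes with each control period).
- ctrl.capture(name): name is "side" or "top" or "wrist"; returns a dict with "img" (400x640x3 uint8, red, green, blue), "camera_matrix" (3x3 intrinsics, pixels), "R" (3x3) and "t" (3): a world point X has camera coordinates R X + t. Camera axes: x right, y down, z forward; pixel columns grow to the right and rows downward; lengths in mm; the calibration is good to about 2 mm. A picture is of the moment at which its call begins. There is no depth.
- ctrl.finish_job(): hands the job in; it is judged then, once.
Trained networks look in a picture, given as the dict that the camera call returned (one of the last four; its "shot" number tells which), for a name from the list of things; names that differ only in an ending like _2 or _b are one class to them, and where a whole thing is asked for, a point or a joint stands for the part that bears it (a point fixed in the world has none). Each returns a list of dicts, best first, with "score" (0 to 1); they miss things now and then, are a little off and sometimes report something else, mostly with a low value. They report only what shows in the picture. A call takes as long as a camera call. They do not tell look-alikes from the thing itself.
- ctrl.boxes_of(query, picture): "extent" ([left, top, width, height] in pixels, round what is visible of it).
- ctrl.landmark_of(query, picture): "point" ([column, row] in pixels: a listed point, or the origin of a listed thing).
The state is a dict: "time_s": time; "joints": joint angles; "dq": joint speeds; "tau": joint torques, N m; "eef_pos": TCP position; "ee_rot": TCP orientation; "force": force on the tool from outside, world axes, zero at the start; "wrist_torque": the same for the moment, N m; "grip_width": opening from 0.0 (shut) to 1.0 (fully open); "grip_force": force on a finger pad.
Only numpy, scipy, OpenCV 4.12 (cv2) and the standard library are available. Lean on these libraries where they do the work, as an engineer would, in place of code of your own. Each camera call takes 0.05 s, during which the arm holds its last target. There are 200 camera calls.

## Working session

There is one attempt and no reset: what is moved stays moved. The work goes in short steps, Python scripts to look and compute and a tool call to move; the robot and the scene stay as the last step left them, time stands still between calls to the robot, and variables do not carry over. Pictures are saved under pics/ and viewed, at most 10 in all, crops included, and the job is handed in when it is done.

Besides the shell and the picture viewer there is one more tool, called after "Emit:" as a command line: name --pt "numbers of a row" for each row, then --argument value for the rest. send_rows: Moves the arm, as the interface text tells. Its arguments: {"type":"object","properties":{"targets":{"type":"array"},"squeeze":{"type":"number"}},"required":["targets"]}

```bash
ls; mkdir -p pics
cat > h.py <<'E'
import numpy as np, cv2
from rig import ctrl
def save(p,n): cv2.imwrite('pics/'+n,p['img'][:,:,::-1])
def onplane(p,uv,z):
    K,R,t=map(np.array,(p['camera_matrix'],p['R'],p['t']))
    d=R.T@np.linalg.inv(K)@np.array([uv[0],uv[1],1.]); c=-R.T@t
    return c+d*(z-c[2])/d[2]
def proj(p,X):
    q=np.array(p['camera_matrix'])@(np.array(p['R'])@np.array(X)+np.array(p['t'])); return q[:2]/q[2]
E
python3 - <<'E'
from h import *
s=ctrl.sense();print(s['eef_pos'],s['ee_rot'],s['force'],s['grip_width'])
P={n:ctrl.capture(n) for n in('side','top')}
Z=dict(red_spindle=80,black_spindle=80,brass_mouth=100,bottle=0)
for n,p in P.items():
    save(p,n+'0.png')
    print(n,-np.array(p['R']).T@np.array(p['t']))
    for q,z in Z.items():
        for d in ctrl.landmark_of(q,p)[:4]: print(n,q,round(d['score'],2),np.round(d['point']),np.round(onplane(p,d['point'],z)))
cv2.imwrite('pics/both.png',cv2.resize(np.vstack([P['side']['img'],P['top']['img']])[:,:,::-1],(480,600)))
E
```

```text
pics
[ 142.44304315 -505.03483724  230.73308184] [-6.38627893e-04  9.90573414e-01  1.36981383e-01  6.29920985e-05] [ 0.12214436  0.51853933 -0.84854993] 0.9966995130205153
side [ 362.29018719 -754.71120188  703.38178502]
side red_spindle 0.97 [358. 267.] [ 597. -230.   80.]
side red_spindle 0.95 [244. 302.] [ 371. -259.   80.]
side red_spindle 0.76 [304. 262.] [ 496. -192.   80.]
side red_spindle 0.21 [376. 211.] [690. -80.  80.]
side black_spindle 0.82 [310. 311.] [ 480. -307.   80.]
side brass_mouth 0.92 [262. 124.] [502. 338. 100.]
side bottle 0.78 [379. 209.] [745.  13.   0.]
side bottle 0.68 [308. 262.] [ 524. -123.    0.]
top [ 494.63966325   -3.38643124 1004.3579841 ]
top red_spindle 0.74 [413. 171.] [ 607. -216.   80.]
top red_spindle 0.72 [405. 218.] [ 504. -194.   80.]
top black_spindle 0.83 [456. 227.] [ 480. -307.   80.]
top brass_mouth 0.77 [175. 222.] [508. 312. 100.]
top bottle 0.7 [306. 126.] [735.  22.   0.]
```

View pics/top0.png

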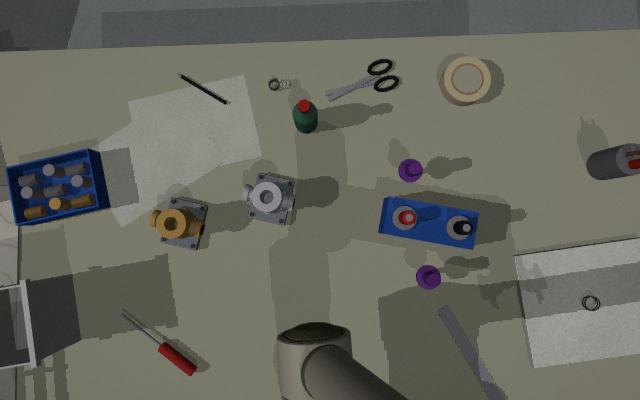

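View pics/side0.png

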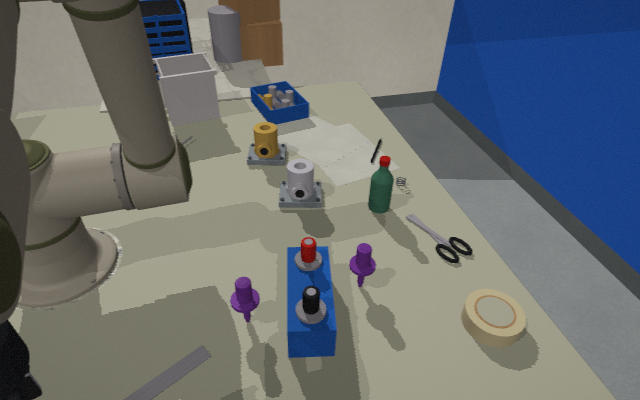

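Candidates for the red spindle:
- Red-capped knob in the blue rack: top (407,217), side (309,250).
- Purple spindles: side (244,293) and (364,258).
- Black spindle in the rack: side (311,300).
- Red bottle cap: side (385,162).

I choose the one in the rack at side (309,250) and check it in a crop.

Run:
```python
import cv2
a=cv2.imread('pics/side0.png')[220:340,220:400];b=cv2.imread('pics/top0.png')[160:280,370:490]
cv2.imwrite('pics/crop.png',cv2.resize(cv2.hconcat([a,b]),None,fx=2.6,fy=2.6))
```

```text
(no output)
```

View pics/crop.png

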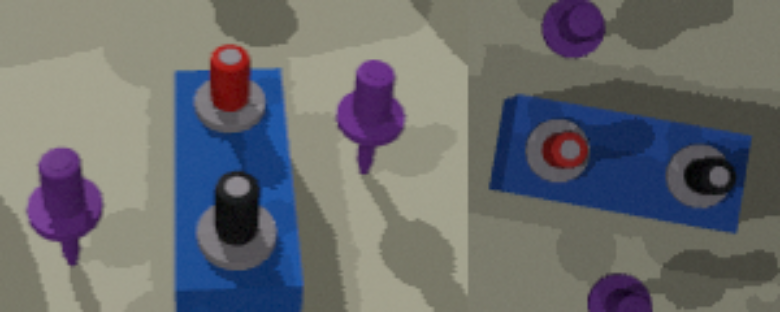

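Emit:
send_rows --pt "-1 0.043 -0.02 0 0 0 0" --pt "-1 0.043 -0.02 0 0 0 0" --pt "-1 0.043 -0.02 0 0 0 0" --pt "-1 0.043 -0.02 0 0 0 0" --pt "-1 0.043 -0.02 0 0 0 0" --pt "-1 0.043 -0.02 0 0 0 0" --pt "-1 0.043 -0.02 0 0 0 0" --pt "-1 0.043 -0.02 0 0 0 0" --pt "-1 0.043 -0.02 0 0 0 0" --pt "-1 0.043 -0.02 0 0 0 0"

```text
time_s: 1.75
eef_pos: [503.2, -195.0, 231.4]
ee_rot: [0.0, 0.991, 0.137, 0.0]
force: [0.3, -0.4, -0.2]
grip_width: 0.998
grip_force: 0.0
```

The crop shows the red knob on a steel flange in the rack's left hole, at crop (230,80) and (562,150). The purple ones stand outside the rack. Next is a close look with the wrist camera.

Run:
```python
from h import *
p=ctrl.capture('wrist'); save(p,'w1.png'); s=ctrl.sense()['eef_pos']
print(s,-np.array(p['R']).T@np.array(p['t']))
for q in('red_spindle','black_spindle'):
  for d in ctrl.landmark_of(q,p)[:3]: print(q,round(d['score'],2),np.round(d['point']),np.round(onplane(p,d['point'],80),1))
hsv=cv2.cvtColor(p['img'],cv2.COLOR_RGB2HSV); m=cv2.inRange(hsv,(0,120,60),(8,255,255))|cv2.inRange(hsv,(172,120,60),(180,255,255))
n,l,st,c=cv2.connectedComponentsWithStats(m)
for i in range(1,n):
  if st[i,4]>200: print(st[i],c[i])
print('tcp-z133 proj',proj(p,[s[0],s[1],133]))
```

```text
[ 505.94286054 -191.55784432  231.19015833] [ 581.4601156  -172.04648738  374.42207004]
red_spindle 0.86 [324. 283.] [ 386.3 -235.4   80. ]
red_spindle 0.82 [361.  75.] [ 611.2 -205.8   80. ]
red_spindle 0.78 [313. 174.] [ 509.2 -188.5   80. ]
black_spindle 0.96 [409. 228.] [ 479.  -305.4   80. ]
black_spindle 0.3 [311. 175.] [ 507.5 -186.3   80. ]
[296 166  33  42 801] [312.10486891 184.98876404]
tcp-z133 proj [314.97858506 193.31592882]
```

View pics/w1.png

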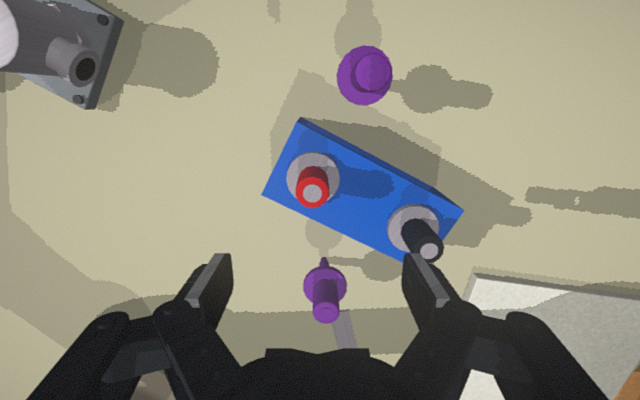

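The wrist picture shows the red knob's top at about (312,193), its flange centre at about (313,180), and the black knob at (428,250). The fingers open along the image columns. I check the measured pose again once it has settled.

Run:
```python
from h import *
for i in range(3):
  p=ctrl.capture('wrist'); s=ctrl.sense(); print(s['time_s'],s['eef_pos'],s['joints'],np.abs(s['dq']).max())
g=cv2.cvtColor(p['img'],cv2.COLOR_RGB2HSV)
print(onplane(p,(312.5,193),133),onplane(p,(313,180),88), -np.array(p['R']).T@np.array(p['t']))
R=np.array(p['R']).T; print(R.round(3))
```

```text
1.95 [ 502.13384258 -195.77823088  231.06288579] [-5.89133387e-01  3.44153193e-01  1.45533878e+00 -2.75149517e-04
  1.34259283e+00  7.05471375e-01] 0.03644730959124446
2.0 [ 501.72577095 -196.37802628  231.18551972] [-5.90502116e-01  3.43598841e-01  1.45578575e+00 -2.96159728e-04
  1.34250159e+00  7.05472115e-01] 0.021712359625048614
2.05 [ 501.52659358 -196.73502907  231.29155442] [-5.91306593e-01  3.43306580e-01  1.45591188e+00 -2.32697947e-04
  1.34251303e+00  7.05536123e-01] 0.012341554331538988
[ 504.22273184 -190.82570138  133.        ] [ 503.40099859 -190.90481017   88.        ] [ 580.12489863 -173.48708897  374.16610194]
[[ 0.27  -0.913 -0.306]
 [-0.963 -0.256 -0.086]
 [ 0.     0.317 -0.948]]
```

Run:
```python
from h import *
p=ctrl.capture('wrist'); print(ctrl.sense()['eef_pos'])
for d in ctrl.landmark_of('red_spindle',p)[:3]: print(round(d['score'],2),np.round(d['point']),np.round(onplane(p,d['point'],80),1))
hsv=cv2.cvtColor(p['img'],cv2.COLOR_RGB2HSV); m=cv2.inRange(hsv,(0,120,60),(8,255,255))|cv2.inRange(hsv,(172,120,60),(180,255,255))
n,l,st,c=cv2.connectedComponentsWithStats(m)
for i in range(1,n):
  if st[i,4]>200:
    x,y,w,h,_=st[i]; print(st[i]); 
    b=(x+w/2-.5,y+h-w/2-.5); print('knob top',b,onplane(p,b,133),'w at top',w)
    # synthetic check: silhouette bbox of cylinder at candidate, solve
    from scipy.optimize import least_squares
    a=np.linspace(0,6.28,60)
    def bb(q):
        U=np.array([proj(p,[q[0]+15*np.cos(k),q[1]+15*np.sin(k),z]) for k in a for z in(89,133)])
        return np.r_[U.min(0),U.max(0)]
    r=least_squares(lambda q:(bb(q)-[x-.5,y-.5,x+w-.5,y+h-.5])[[0,2,3]],[504,-190]);print(r.x,r.fun)
```

```text
[ 501.44527397 -196.89633693  231.3650653 ]
0.62 [310. 171.] [ 509.4 -186.2   80. ]
0.6 [321. 279.] [ 389.4 -232.6   80. ]
0.57 [362.  78.] [ 607.8 -209.9   80. ]
[294 164  34  42 808]
knob top (np.float64(310.5), np.float64(188.5)) [ 507.43714677 -188.47502035  133.        ] w at top 34
[ 506.96919102 -188.60462055] [-0.56471202  0.56491794  0.02314199]
```

Emit:
send_rows --pt "-1 0.004 -0.003 0.01 0 0 0" --pt "-1 0.003 -0.003 0.02 0 0 0" --pt "-1 0 0 0.02 0 0 0" --pt "-1 0 0 0.02 0 0 0" --pt "-1 0 0 0.02 0 0 0" --pt "-1 0 0 0.02 0 0 0" --pt "-1 0 0 0.015 0 0 0" --pt "-1 0 0 0.01 0 0 0" --pt "-1 0 0 0 0 0 0" --pt "-1 0 0 0 0 0 0" --squeeze 60

```text
time_s: 3.4
eef_pos: [507.4, -188.6, 96.9]
ee_rot: [0.0, 0.991, 0.137, 0.0]
force: [0.0, 0.4, 0.0]
grip_width: 1.002
grip_force: 0.0
```

Emit:
send_rows --pt "0 0 0 0 0 0 0" --pt "1 0 0 0 0 0 0" --pt "1 0 0 0 0 0 0" --pt "1 0 0 0 0 0 0" --pt "1 0 0 0 0 0 0" --pt "1 0 0 0 0 0 0" --pt "1 0 0 0 0 0 0" --pt "1 0 0 0 0 0 0" --pt "1 0 0 0 0 0 0" --pt "1 0 0 0 0 0 0" --squeeze 60

```text
time_s: 4.65
eef_pos: [507.4, -188.6, 96.7]
ee_rot: [0.0, 0.991, 0.137, 0.0]
force: [-0.6, 0.4, 5.8]
grip_width: 0.338
grip_force: 59.4
```

Run:
```python
from h import *
p=ctrl.capture('wrist'); save(p,'w2.png'); s=ctrl.sense();print(s['eef_pos'],s['grip_width'],s['grip_force'],s['force'])
```

```text
[ 507.34044329 -188.56151437   96.64620433] 0.3371777661140509 59.36596870422363 [-0.64590098  0.46026575  6.14475163]
```

View pics/w2.png

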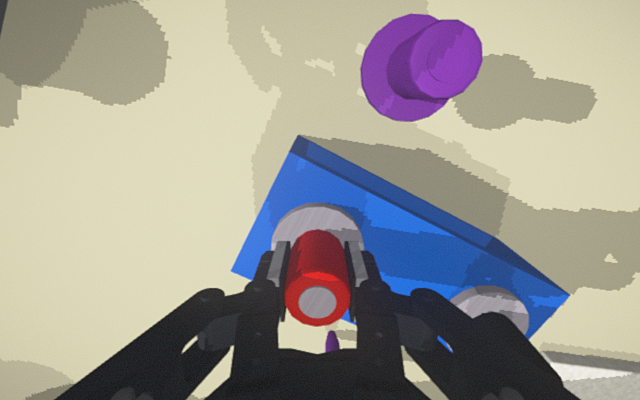

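The spindle is gripped: red knob between the pads at (318,280), opening 0.34, grip force 59 N. Lift it.

Emit:
send_rows --pt "1 0 0 -0.005 0 0 0" --pt "1 0 0 -0.01 0 0 0" --pt "1 0 0 -0.015 0 0 0" --pt "1 0 0 -0.02 0 0 0" --pt "1 0 0 -0.02 0 0 0" --pt "1 0 0 -0.02 0 0 0" --pt "1 0 0 -0.02 0 0 0" --pt "1 0 0 -0.015 0 0 0" --pt "1 0 0 -0.01 0 0 0" --pt "1 0 0 0 0 0 0"

```text
time_s: 5.95
eef_pos: [507.3, -188.5, 231.8]
ee_rot: [0.0, 0.991, 0.137, 0.0]
force: [-0.3, 0.1, -2.2]
grip_width: 0.335
grip_force: 59.3
```

Emit:
send_rows --pt "1 0.007 -0.025 0 0 0 0" --pt "1 0.013 -0.045 0 0 0 0" --pt "1 0.013 -0.045 0 0 0 0" --pt "1 0.013 -0.045 0 0 0 0" --pt "1 0.013 -0.045 0 0 0 0" --pt "1 0.013 -0.045 0 0 0 0" --pt "1 0.013 -0.045 0 0 0 0" --pt "1 0.013 -0.045 0 0 0 0" --pt "1 0.013 -0.045 0 0 0 0" --pt "1 0.007 -0.025 0 0 0 0"

```text
time_s: 7.2
eef_pos: [508.8, 240.2, 230.3]
ee_rot: [-0.0, 0.99, 0.138, -0.001]
force: [0.0, -0.5, -2.3]
grip_width: 0.337
grip_force: 59.6
```

Emit:
send_rows --pt "1 0 0 0 0 0 0" --pt "1 0 0 0 0 0 0" --pt "1 0 0 0 0 0 0" --pt "1 0 0 0 0 0 0" --pt "1 0 0 0 0 0 0" --pt "1 0 0 0 0 0 0" --pt "1 0 0 0 0 0 0" --pt "1 0 0 0 0 0 0" --pt "1 0 0 0 0 0 0" --pt "1 0 0 0 0 0 0"

```text
time_s: 8.45
eef_pos: [509.5, 238.2, 231.3]
ee_rot: [-0.0, 0.991, 0.137, -0.0]
force: [0.2, 0.5, -2.4]
grip_width: 0.34
grip_force: 59.6
```

```bash
cat > look.py <<'E'
from h import *
import sys
p=ctrl.capture('wrist'); save(p,sys.argv[1]); s=ctrl.sense();print(s['time_s'],s['eef_pos'],s['grip_width'],s['grip_force'],s['force'])
for q in('brass_mouth','red_spindle'):
  for d in ctrl.landmark_of(q,p)[:3]: print(q,round(d['score'],2),np.round(d['point']),np.round(onplane(p,d['point'],100),1))
p=ctrl.capture('top'); save(p,'t'+sys.argv[1])
for d in ctrl.landmark_of('brass_mouth',p)[:3]: print('top',round(d['score'],2),np.round(d['point']),np.round(onplane(p,d['point'],100),1))
E
python3 look.py w3.png
```

```text
8.5 [509.46133669 238.19487751 231.30240695] 0.33143378229440995 59.64816212654114 [ 0.52288864  0.03974516 -1.08999667]
brass_mouth 0.68 [226. 166.] [504.8 327.6 100. ]
red_spindle 0.84 [625. 356.] [ 405.8 -172.2  100. ]
red_spindle 0.69 [317. 240.] [453.5 223.7 100. ]
```

View pics/w3.png

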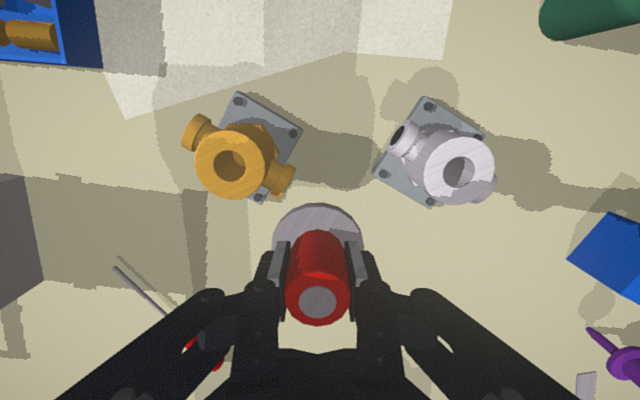

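The wrist picture shows the brass bore at (230,164), its rim disc at (229,161), and the silver body at (459,171). The spindle hangs straight, with its knob at (318,280). I go over the brass bore.

Emit:
send_rows --pt "1 0.004 -0.016 0 0 0 0" --pt "1 0.004 -0.016 0 0 0 0" --pt "1 0.004 -0.016 0 0 0 0" --pt "1 0.004 -0.016 0 0 0 0" --pt "1 0.004 -0.016 0 0 0 0" --pt "1 0 0 0 0 0 0" --pt "1 0 0 0 0 0 0" --pt "1 0 0 0 0 0 0" --pt "1 0 0 0 0 0 0" --pt "1 0 0 0 0 0 0"

```text
time_s: 9.95
eef_pos: [507.1, 320.4, 231.4]
ee_rot: [-0.0, 0.991, 0.137, 0.0]
force: [0.5, -0.8, -2.1]
grip_width: 0.336
grip_force: 59.7
```

```bash
python3 look.py w4.png
python3 - <<'E'
from h import *
p=ctrl.capture('wrist')
# outlines: where the 68 rim and 30 bore would be at guess
s=ctrl.sense()['eef_pos']; im=p['img'][:,:,::-1].copy()
for r in(15,34):
  U=[proj(p,[507+r*np.cos(a),321+r*np.sin(a),100]) for a in np.linspace(0,6.28,60)]
  cv2.polylines(im,[np.int32(np.round(U))],True,(0,255,0) if r==15 else (255,255,0),1)
cv2.imwrite('pics/w4o.png',im)
for dx,dy in((0,0),(10,0),(0,10)): print(proj(p,[507+dx,321+dy,100]))
E
```

```text
10.0 [507.0626129  320.45322578 231.35210281] 0.33790490727573175 59.73287343978882 [-0.5020438   0.57938757 -2.61464394]
brass_mouth 0.8 [313. 188.] [504.6 324.4 100. ]
red_spindle 0.61 [315. 240.] [450.8 307.8 100. ]
top 0.67 [175. 222.] [506.5 311.4 100. ]
[317.40654239 186.30591986]
[320.23217348 176.66385655]
[307.43219321 183.62141417]
```

View pics/w4o.png

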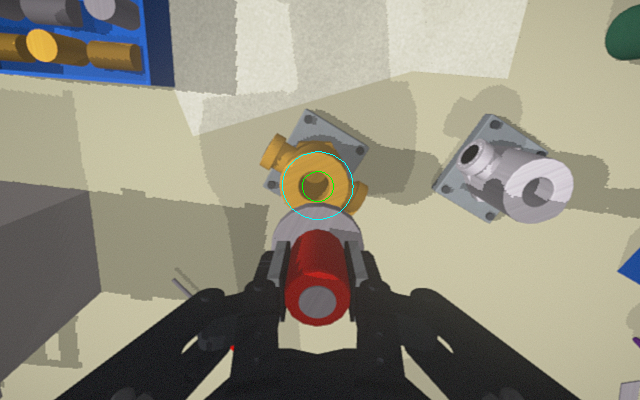

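The overlay circles (bore at (317,186), rim) sit on the brass rim within a pixel or two, and the flange is centred in the same column. I lower most of the way and check.

Emit:
send_rows --pt "1 0.001 -0.001 0.006 0 0 0" --pt "1 0 0 0.012 0 0 0" --pt "1 0 0 0.014 0 0 0" --pt "1 0 0 0.014 0 0 0" --pt "1 0 0 0.01 0 0 0" --pt "1 0 0 0.01 0 0 0" --pt "1 0 0 0.01 0 0 0" --pt "1 0 0 0.005 0 0 0" --pt "1 0 0 0 0 0 0" --pt "1 0 0 0 0 0 0"

```text
time_s: 11.5
eef_pos: [507.9, 321.9, 150.7]
ee_rot: [-0.0, 0.991, 0.137, 0.0]
force: [0.6, -0.6, -2.7]
grip_width: 0.336
grip_force: 59.7
```

Run:
```python
from h import *
s=ctrl.sense(); print(s['force'],s['wrist_torque'])
a=ctrl.capture('side');b=ctrl.capture('wrist')
c=cv2.resize(a['img'][80:180,210:330],(480,400));d=b['img'][100:340,220:412]
cv2.imwrite('pics/chk.png',np.hstack([c,cv2.resize(d,(320,400))])[:,:,::-1])
```

```text
[ 0.57510032 -0.61789848 -2.72770863] [-0.00935578 -0.00999605 -0.02633787]
```

View pics/chk.png

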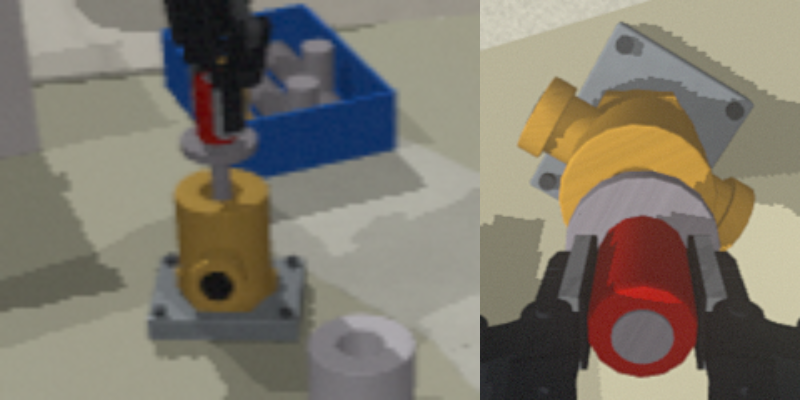

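The rod (crop (221,180)) is inside the brass bore, centred, and no contact force shows. I lower it further.

Emit:
send_rows --pt "1 0 0 0.005 0 0 0" --pt "1 0 0 0.005 0 0 0" --pt "1 0 0 0.005 0 0 0" --pt "1 0 0 0.005 0 0 0" --pt "1 0 0 0.004 0 0 0" --pt "1 0 0 0.003 0 0 0" --pt "1 0 0 0.002 0 0 0" --pt "1 0 0 0.002 0 0 0" --pt "1 0 0 0 0 0 0" --pt "1 0 0 0 0 0 0"

```text
time_s: 12.85
eef_pos: [507.8, 321.9, 119.4]
ee_rot: [-0.0, 0.991, 0.137, 0.0]
force: [-0.3, 0.4, -2.3]
grip_width: 0.335
grip_force: 59.7
```

Emit:
send_rows --pt "1 0 0 0.0005 0 0 0" --pt "1 0 0 0.0005 0 0 0" --pt "1 0 0 0.0005 0 0 0" --pt "1 0 0 0.0005 0 0 0" --pt "1 0 0 0.0005 0 0 0" --pt "1 0 0 0 0 0 0" --pt "1 0 0 0 0 0 0" --pt "1 0 0 0 0 0 0" --pt "1 0 0 0 0 0 0" --pt "1 0 0 0 0 0 0"

```text
time_s: 14.1
eef_pos: [507.7, 321.8, 116.8]
ee_rot: [0.0, 0.991, 0.137, 0.0]
force: [0.0, -0.1, -2.6]
grip_width: 0.335
grip_force: 59.7
```

Emit:
send_rows --pt "1 0 0 0.0005 0 0 0" --pt "1 0 0 0.0005 0 0 0" --pt "1 0 0 0 0 0 0" --pt "1 0 0 0 0 0 0" --pt "1 0 0 0 0 0 0" --pt "1 0 0 0 0 0 0" --pt "1 0 0 0 0 0 0" --pt "1 0 0 0 0 0 0" --pt "1 0 0 0 0 0 0" --pt "1 0 0 0 0 0 0"

```text
time_s: 15.35
eef_pos: [507.8, 321.8, 116.7]
ee_rot: [-0.0, 0.991, 0.137, 0.0]
force: [-3.1, -1.4, 6.4]
grip_width: 0.336
grip_force: 60.2
```

Contact at TCP z 116.7, where it was expected. I press slightly more, then open gently.

Emit:
send_rows --pt "1 0 0 0.0005 0 0 0" --pt "1 0 0 0 0 0 0" --pt "1 0 0 0 0 0 0" --pt "1 0 0 0 0 0 0" --pt "1 0 0 0 0 0 0" --pt "1 0 0 0 0 0 0" --pt "1 0 0 0 0 0 0" --pt "1 0 0 0 0 0 0" --pt "1 0 0 0 0 0 0" --pt "1 0 0 0 0 0 0"

```text
time_s: 16.6
eef_pos: [507.8, 321.9, 116.7]
ee_rot: [-0.0, 0.991, 0.137, 0.0]
force: [-5.1, -2.0, 8.5]
grip_width: 0.335
grip_force: 60.5
```

Emit:
send_rows --pt "0.3 0 0 0 0 0 0" --pt "0.2 0 0 0 0 0 0" --pt "0 0 0 0 0 0 0" --pt "-0.3 0 0 0 0 0 0" --pt "-0.6 0 0 0 0 0 0" --pt "-1 0 0 0 0 0 0" --pt "-1 0 0 0 0 0 0" --pt "-1 0 0 0 0 0 0" --pt "-1 0 0 0 0 0 0" --pt "-1 0 0 0 0 0 0" --squeeze 20

```text
time_s: 17.85
eef_pos: [507.7, 321.8, 115.3]
ee_rot: [0.0, 0.991, 0.137, -0.0]
force: [0.0, -0.6, -0.1]
grip_width: 1.001
grip_force: 0.0
```

Emit:
send_rows --pt "-1 0 0 -0.005 0 0 0" --pt "-1 0 0 -0.012 0 0 0" --pt "-1 0 0 -0.015 0 0 0" --pt "-1 0 0 -0.02 0 0 0" --pt "-1 0 0 -0.02 0 0 0" --pt "-1 0 0 -0.02 0 0 0" --pt "-1 0 0 -0.015 0 0 0" --pt "-1 0 0 -0.01 0 0 0" --pt "-1 0 0 0 0 0 0" --pt "-1 0 0 0 0 0 0"

```text
time_s: 19.1
eef_pos: [507.5, 321.7, 231.6]
ee_rot: [0.0, 0.991, 0.137, -0.001]
force: [-0.4, 0.8, -0.3]
grip_width: 0.997
grip_force: 0.0
```

Run:
```python
from h import *
a=ctrl.capture('side');b=ctrl.capture('wrist')
cv2.imwrite('pics/fin.png',np.hstack([cv2.resize(a['img'][80:340,200:420],(440,520)),cv2.resize(b['img'][80:340,220:400],(360,520))])[:,:,::-1])
```

```text
(no output)
```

View pics/fin.png

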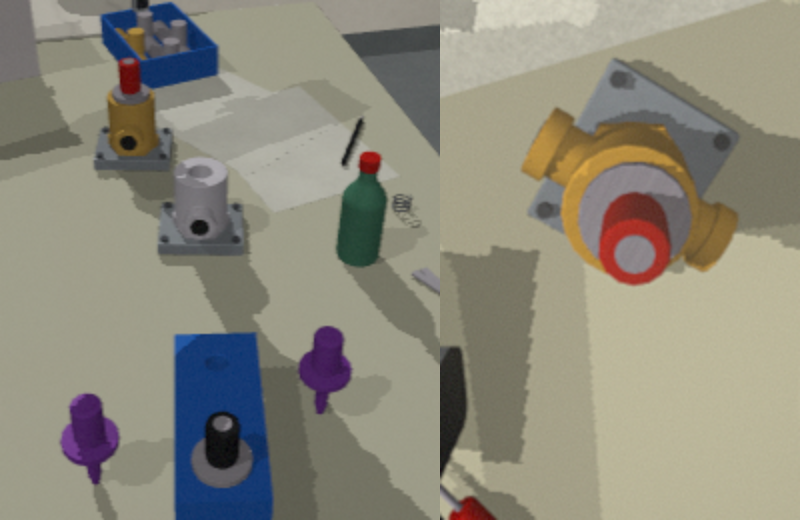

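The red spindle's flange lies flat on the brass rim (crop (130,92)). The black spindle (222,450) and the bottle (361,210) have not moved.

```bash
python3 -c "
from rig import ctrl
print(ctrl.finish_job())"
```

```text
the job is handed in; nothing more can be done
None
```

The red-knobbed spindle is seated in the brass valve body with its flange flat on the rim, released and clear of the gripper; the black spindle and bottle were left where they stood, and the job was handed in at about 19 s.

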